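# Moisture reading of a pile of rice crackers

## Robot

A 7-joint arm with a two-finger parallel gripper is mounted at the origin on the work surface. World frame = base frame: x ahead of the robot, y to its left, z up, the work surface at z = 0. Lengths are in m, angles in rad, forces in N, time in s.
With the tool pointing down it reaches from about 0.35 to 0.9 m from the base axis. Payload 8.1 kg.
Tool frame: the origin (TCP) lies midway between the tips of the shut fingers; the grasp point (between the pads) lies 19 mm behind it; z points along the fingers, y is the line along which they close (so a half turn about z gives the same grasp; the last joint's range is limited). The gripper opens to 92 mm and grips with 3 to 60 N. Pads are 19 mm wide; open, the fingers measure 130 mm over their backs; the gripper's body (75 mm by 190 mm) begins 47 mm behind the grasp point.
Start: joints at [-1.259, 0.434, 0.025, 1.573, -0.012, 1.134, -0.075], TCP at [0.252, 0.572, 0.188] pointing down, gripper open.
Joint ranges: [-2.62, 2.62], [-0.44, 2.09], [-1.27, 1.32], [0.08, 2.57], [-1.32, 4.46], [0.12, 2], [-2.74, 2.74]. Speed limits (rad/s): [2.22, 2.22, 3.01, 3.01, 3.14, 3.14, 3.14].

## Interface

Orientations are given as a rotation vector (axis times angle).
In Python, from plant import get_obs, read_camera, job_done gives the robot as it stands.
- The arm moves only by the tool move_arm, never from a script. Its argument "rows" is a list that holds one entry, the list of rows, each a list of 4 numbers: the shift along the tool's x, y, z in mm, then the turn about the tool's z in rad. In form: [[[dx, dy, dz, roll], ...]]. A call has 1 to 20 rows; each row is the pose to reach, as a shift and turn from the pose commanded when the call began, along the tool's axes at that moment; what a row does not reach only later rows make up. A row lasts 1/12 s, in which the tool goes at most 41.7 mm and 7.16 degrees, less where a joint would pass 70% of its speed; a pose out of reach is approached as far as the arm can. A call with a gripper value outside its range is refused whole. "jaw" is the opening, from 0 (shut) to 1 (fully open), set as the call begins (left out, the last holds). The fingers move at their own pace and stop on an object; the grip force is fixed at half the most. Time passes only in rows, so rows that repeat a pose let the fingers close. It gives the time, the measured TCP pose, the force, the opening and the grip force at its end, in the units of the state.
- get_obs(): the state, without advancing time (a new reading comes with each control period).
- read_camera(name): name is "scene" or "side" or "wrist"; returns a dict with "frame" (384x512x3 uint8, blue, green, red), "depth" (384x512 float32, m along the optical axis (not along the pixel's ray), 0 where there is no reading), "fx", "fy", "cx", "cy" (pixels), "rvec" (rotation vector, rad) and "tvec" (3), from world to camera coordinates, as OpenCV has them; the wrist camera has in their place "T_tool_cam" (4x4, takes a point from camera to tool coordinates, whose origin is the TCP and whose axes are the flange's). Camera axes: x right, y down, z forward; pixel columns grow to the right and rows downward; lengths in m; the calibration is good to about 2 mm. A picture is of the moment at which its call begins: read the wrist's pose just before it.
- job_done(): hands the job in; it is judged then, once.
The state is a dict: "t": time; "q": joint angles; "joint_velocities": joint speeds; "effort": joint torques, N m; "tool_pos": TCP position; "orientation": TCP orientation; "force": force on the tool from outside, world axes, zero at the start; "wrist_torque": the same for the moment, N m; "opening": finger opening in m; "grasp_force": force on a finger pad.
Only numpy, scipy, OpenCV 4.12 (cv2) and the standard library are available. Lean on these libraries where they do the work, as an engineer would, in place of code of your own. Each camera call takes 0.05 s, during which the arm holds its last target. There are 200 camera calls.

## Task

Take a moisture reading of the oblong crackers on the cooling sheet: stack all of them flat and squarely on one another in the middle of the jack's platform, lengthwise with it. Then swing the sensor arm home over the pile, wind the jack up by its knob until the top cracker just touches the sensor, taking care not to drive the sensor up, and with the crackers touching press the meter's button down; leave the pile touching the sensor and do not disturb the other things on the bench.

Things in the scene. Friction and masses are not known exactly. Their poses are not given: they have to be found in the camera images.
- cracker1: oblong baked rice cracker, rigid, tan with dark sesame specks, 120 (own x) x 64 (own y) x 14 mm thick (own z), 50 g; origin at the centre of its underside; either face may lie up; 3 to 5 of the six are there, the absent ones read None. They start lying flat and apart on the cooling sheet, which of its six spots are empty varies
- cracker2: oblong baked rice cracker, rigid, tan with dark sesame specks, 120 (own x) x 64 (own y) x 14 mm thick (own z), 50 g; origin at the centre of its underside; either face may lie up (same as cracker1)
- cracker3: oblong baked rice cracker, rigid, tan with dark sesame specks, 120 (own x) x 64 (own y) x 14 mm thick (own z), 50 g; origin at the centre of its underside; either face may lie up (same as cracker1)
- cracker4: oblong baked rice cracker, rigid, tan with dark sesame specks, 120 (own x) x 64 (own y) x 14 mm thick (own z), 50 g; origin at the centre of its underside; either face may lie up (same as cracker1)
- cracker5: oblong baked rice cracker, rigid, tan with dark sesame specks, 120 (own x) x 64 (own y) x 14 mm thick (own z), 50 g; origin at the centre of its underside; either face may lie up (same as cracker1)
- cracker6: oblong baked rice cracker, rigid, tan with dark sesame specks, 120 (own x) x 64 (own y) x 14 mm thick (own z), 50 g; origin at the centre of its underside; either face may lie up (same as cracker1)
- sheet: flat aluminium cooling sheet without a rim, fixed, 300 (x) x 400 (y) x 6 mm thick; origin at the centre of its underside. The crackers lie in 2 rows of 3 on it, long side about along its x, about 130 mm apart in y and 148 mm in x
- stand: fixed grey moisture test stand carrying the screw jack in the middle, the knob in front and the column with the swinging sensor arm on its left; origin on the bench under the platform's centre, x away from the robot, y to the left, z up; yaw within 0.2 rad. Its base under the jack is 172 x 156 x 40 mm, the jack's steel foot above it goes up to 80 mm
- platform_top (a point): centre of the top face of the jack's steel platform, 150 (stand x) x 140 mm (stand y), 8 mm thick. 125 mm above the bench with the jack fully down, up to 195 mm; it only moves up and down
- platform (a joint): lift of the platform above its lowest position, m (0 to 0.070), 0 to 0.010 at the start
- knob (a joint): angle of the jack's knob, rad (0 to 36.6), grows clockwise as seen by the robot in front (right-handed about stand +x); clockwise raises the platform, 12 mm a full turn. The screw holds by itself and turns with about 0.1 N m
- knob_axis (a point): point on the knob's level axis (along stand x, 65 mm above the bench) level with the middle of its handle. The knob is a black disc of 60 mm diameter; the front of the disc lies 25 mm behind this point (towards the jack) and the jack's platform edge 55 mm behind it
- handle (a point): middle of the freely spinning grey finger handle that stands out of the knob's front, 22 mm off the knob's axis and parallel to it; a 15 mm thick, 48 mm long round bar. It can be pinched from above and led round the axis in a circle of 22 mm radius, as many turns as needed
- boom (a joint): angle of the sensor arm about its upright pivot, rad: 0 = at its stop, sensor straight above the platform's centre; grows (up to 1.75) as the arm swings away towards the robot, clockwise seen from above. Starts at 1.2 to 1.65, stays where it is left, needs about 0.1 N m
- boom_pivot (a point): point on the arm's upright pivot axis, in the column (28 mm thick, top at 280 mm) 200 mm to the left of the platform's centre, 254 mm above the bench. The arm is a white bar 22 mm wide and 14 mm high, 200 mm from pivot to sensor, top at 261 mm
- boom_post (a point): middle height (275 mm above the bench) of the free part of the black upright post on top of the arm, 16 mm thick, 135 mm from the pivot, its top at 290 mm: the grip for swinging the arm
- sensor_face (a point): centre of the round flat steel underside (50 mm diameter) of the moisture sensor under the arm's end; 219 mm above the bench at rest. It is in a white housing of 56 mm diameter. A thin pin on its back stands 9 mm out of the housing's top at rest and rises with it
- sensor (a joint): how far the sprung sensor face has been pushed up from rest, m: 0 = untouched, 0.012 = its hard stop; about 1.5 N starts it, then 0.25 N per mm
- meter: white moisture meter, fixed, 110 (x) x 150 (y) x 40 mm; origin at the centre of its underside
- read_top (a point): centre of the top of the meter's grey round reading button, 28 mm diameter, on top of the meter; pressed straight down
- read (a joint): travel of the reading button, m: 0 = out, 0.006 = fully down (about 5 N); it springs back
- round_pile: pile of big round crackers, 140 mm diameter, 54 mm high, loose, not part of the job
- jar: closed amber glass jar, 72 mm diameter, 100 mm high, loose, not part of the job
- twine: upright spool of yellow twine, 80 mm diameter, 92 mm high, loose, not part of the job
Mind the look-alikes: they are no part of the job. What is shaped like the cracker2 but green is not meant.

How it is judged:
On the way, in this order (a step that is already met when the one before it is completed fails the run):
1. all crackers are stacked squarely in the middle of the platform (horizontal distance between each of cracker1, cracker2, cracker3, cracker4, cracker5, cracker6 and platform_top below 0.01 m and angle between the x axis of each of cracker1, cracker2, cracker3, cracker4, cracker5, cracker6 and the x axis of stand, either way round below 0.14 rad and angle between the z axis of each of cracker1, cracker2, cracker3, cracker4, cracker5, cracker6 and the z axis of stand, either way round below 0.07 rad and z of cracker1 in the frame of platform_top between -0.004 and 0.075 m and z of cracker2 in the frame of platform_top between -0.004 and 0.075 m and z of cracker3 in the frame of platform_top between -0.004 and 0.075 m and z of cracker4 in the frame of platform_top between -0.004 and 0.075 m and z of cracker5 in the frame of platform_top between -0.004 and 0.075 m and z of cracker6 in the frame of platform_top between -0.004 and 0.075 m and linear speed of each of cracker1, cracker2, cracker3, cracker4, cracker5, cracker6 below 0.02 m/s), for 0.2 s.
2. the arm is home and the pile just touches the sensor (horizontal distance between each of cracker1, cracker2, cracker3, cracker4, cracker5, cracker6 and platform_top below 0.01 m and angle between the x axis of each of cracker1, cracker2, cracker3, cracker4, cracker5, cracker6 and the x axis of stand, either way round below 0.14 rad and angle between the z axis of each of cracker1, cracker2, cracker3, cracker4, cracker5, cracker6 and the z axis of stand, either way round below 0.07 rad and z of cracker1 in the frame of platform_top between -0.004 and 0.075 m and z of cracker2 in the frame of platform_top between -0.004 and 0.075 m and z of cracker3 in the frame of platform_top between -0.004 and 0.075 m and z of cracker4 in the frame of platform_top between -0.004 and 0.075 m and z of cracker5 in the frame of platform_top between -0.004 and 0.075 m and z of cracker6 in the frame of platform_top between -0.004 and 0.075 m and value of joint boom below 0.06 rad and contact force between anything else and sensor above 0.3 N and value of joint sensor below 0.006 m), for 0.3 s.
3. the meter's button is pressed down with the pile touching the sensor (all of step 2 and value of joint read above 0.004 m), for 0.05 s.
At the end, for the whole second after the job is handed in: all crackers in one flat pile on the platform, centres within 10 mm of its centre, long sides within 8 degrees of its; arm home (0.06 rad); top cracker touches the sensor (over 0.3 N), which is pushed up under 6 mm; button was pressed over 4 mm while touching and is out again; all at rest (all of step 2 and linear speed of each of cracker1, cracker2, cracker3, cracker4, cracker5, cracker6 below 0.02 m/s and value of joint read below 0.002 m).
It fails at once if the crackers are crushed against the sensor (pushed up more than 10 mm) (value of joint sensor above 0.01 m).
It fails at once if a bystander (round pile, jar or twine) is shoved or knocked over (distance of any of round_pile, jar, twine from where it was at the start of the episode above 0.03 m).
Of cracker1, cracker2, cracker3, cracker4, cracker5, cracker6 only 3 to 5 are there at a start; the rules pass over those that are not, and their reading is None.
At some moment in a run one of cracker1, cracker2, cracker3, cracker4, cracker5, cracker6 may be knocked a few centimetres aside while the robot is not near it.
Once in a run the grip may slacken for a moment while it holds something.
It also fails if it takes over 210 s, if anything falls off the work surface, if the arm or the gripper's body presses on something with over 40 N, if the wrist force passes 120 N, or if a joint passes its speed limit or range.

## Working session

There is one attempt and no reset: what is moved stays moved. The work goes in short steps, Python scripts to look and compute and a tool call to move; the robot and the scene stay as the last step left them, time stands still between calls to the robot, and variables do not carry over. Pictures are saved under pics/ and viewed, at most 14 in all, crops included, and the job is handed in when it is done.

Besides the shell and the picture viewer there is one more tool, called as name([rows], argument=value, ...), one row to a line, values as JSON. move_arm: Moves the arm, as the interface text tells. Its arguments: {"type":"object","properties":{"rows":{"type":"array"},"jaw":{"type":"number"}},"required":["rows"]}

```bash
mkdir -p pics; ls
cat > h.py <<'E'
import numpy as np,cv2
from scipy.spatial.transform import Rotation as R
from plant import get_obs,read_camera,job_done
def tool():
    o=get_obs();T=np.eye(4);T[:3,:3]=R.from_rotvec(o['orientation']).as_matrix();T[:3,3]=o['tool_pos'];return T,o
def cam(n):
    T,o=tool();c=read_camera(n)
    if n=='wrist': M=T@np.array(c['T_tool_cam'])
    else:
        M=np.eye(4);M[:3,:3]=R.from_rotvec(np.ravel(c['rvec'])).as_matrix();M[:3,3]=np.ravel(c['tvec']);M=np.linalg.inv(M)
    d=c['depth'];v,u=np.mgrid[:d.shape[0],:d.shape[1]]
    P=np.stack([(u-c['cx'])/c['fx']*d,(v-c['cy'])/c['fy']*d,d],-1)@M[:3,:3].T+M[:3,3]
    P[d==0]=np.nan
    return c['frame'],P,c,M
E
python3 - <<'E'
from h import *
T,o=tool();print(T.round(3),o)
for n in('scene','side','wrist'):
    f,P,c,M=cam(n);cv2.imwrite(f'pics/{n}0.png',f);np.save(f'{n}0.npy',P);print(n,M.round(3),c['fx'])
a=np.vstack([cv2.imread('pics/scene0.png'),cv2.imread('pics/side0.png')]);
E
```

```text
pics
[[-0.915  0.403 -0.     0.252]
 [ 0.403  0.915 -0.002  0.571]
 [-0.    -0.002 -1.     0.187]
 [ 0.     0.     0.     1.   ]] {'t': 0.0, 'q': array([-1.25859105,  0.43519819,  0.02499171,  1.57411309, -0.01158814,
        1.13401716, -0.07512378]), 'joint_velocities': array([ 1.37185101e-04, -2.34519167e-03,  1.88556792e-04,  1.03322440e-03,
        8.28157247e-04, -6.84612157e-04,  4.83009707e-05]), 'effort': array([ 2.49044597e-04, -6.67844653e+01,  9.84877758e-01, -3.14481604e+01,
       -6.05762657e-02,  4.26957000e-02,  1.82357335e-04]), 'tool_pos': array([0.25171824, 0.5714258 , 0.18675447]), 'orientation': array([-6.47041169e-01, -3.07406655e+00,  2.48509790e-03]), 'force': array([-0.38966181,  0.41667727,  0.73535647]), 'wrist_torque': array([-0.06839896,  0.00220261, -0.02053652]), 'grasp_force': 0.0, 'opening': 0.09188345081401898}
scene [[-0.677  0.433 -0.596  1.176]
 [ 0.736  0.406 -0.542  0.599]
 [ 0.007 -0.805 -0.593  0.853]
 [ 0.     0.     0.     1.   ]] 407.25480346509914
side [[ 0.765 -0.304  0.568 -0.236]
 [-0.645 -0.368  0.67  -0.881]
 [ 0.005 -0.879 -0.477  0.811]
 [ 0.     0.     0.     1.   ]] 407.56843524554483
wrist [[ 0.402  0.877  0.264  0.181]
 [ 0.916 -0.384 -0.118  0.602]
 [-0.002  0.289 -0.957  0.384]
 [ 0.     0.     0.     1.   ]] 305.025112897614
```

View pics/scene0.png

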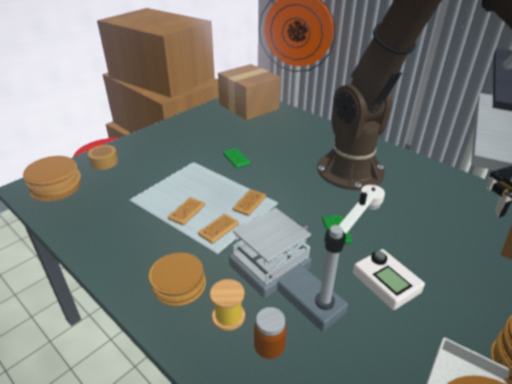

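View pics/side0.png

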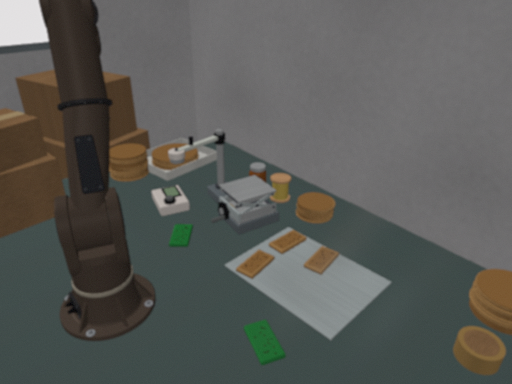

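Scene view: three tan crackers on the sheet at (187,210), (218,229) and (250,203). The green ones at (236,157) and (335,228) lie off the sheet and are decoys. The stand is at (275,250), with the boom swung out to (372,195) and the meter at (390,277).

```bash
cat >> h.py <<'E'
def rect(pts):
    (c,s,a)=cv2.minAreaRect((pts[:,:2]*1000).astype(np.float32))
    if s[0]<s[1]: s=s[::-1];a+=90
    a=(a+90)%180-90
    return np.round(c,1),np.round(s,1),round(np.radians(a),3)
def tan(f,P,zlo,zhi,box,amin=100):
    h=cv2.cvtColor(f,cv2.COLOR_BGR2HSV)
    m=(h[...,0]>5)&(h[...,0]<25)&(h[...,1]>90)&(P[...,2]>zlo)&(P[...,2]<zhi)&(P[...,0]>box[0])&(P[...,0]<box[1])&(P[...,1]>box[2])&(P[...,1]<box[3])
    m=cv2.morphologyEx(m.astype(np.uint8),cv2.MORPH_CLOSE,np.ones((3,3)))
    n,l,s,ce=cv2.connectedComponentsWithStats(m)
    out=[]
    for i in range(1,n):
        if s[i,4]<amin: continue
        q=P[l==i];q=q[np.isfinite(q[:,0])];out.append((ce[i].round(),s[i,4],rect(q),q[:,2].mean().round(4)))
    return out
E
python3 - <<'E'
from h import *
for n in('scene','side'):
    f=cv2.imread(f'pics/{n}0.png');P=np.load(f'{n}0.npy')
    print(n)
    for r in tan(f,P,.012,.035,(0,1.2,-1,1),60):print(r)
    # platform
    for z0,z1,nm in((.118,.142,'plat'),):
        m=(P[...,2]>z0)&(P[...,2]<z1)&(P[...,0]>.2)&(P[...,0]<1.1)&(abs(P[...,1])<.6)
        k,l,s,ce=cv2.connectedComponentsWithStats(m.astype(np.uint8))
        for i in range(1,k):
            if s[i,4]>150:
                q=P[l==i];print(nm,ce[i],s[i,4],rect(q),np.median(q[:,2]))
    for nm,pts in (('scene',[(372,195),(335,235),(325,300),(380,257),(390,277),(178,275),(228,290),(270,320),(335,228)]),('side',[(219,136),(178,156),(190,140),(170,199),(224,210),(180,235)])):
        if nm==n:
            for u,v in pts:print((u,v),P[v,u].round(3))
E
```

```text
scene
(array([104., 162.]), np.int32(141), (array([ 613.8, -684.2]), array([92.6, 39.6]), np.float64(-0.352)), np.float64(0.0236))
(array([ 57., 191.]), np.int32(289), (array([ 807.8, -649. ]), array([165.4,  81.6]), np.float64(-0.178)), np.float64(0.0245))
(array([249., 202.]), np.int32(432), (array([ 413.3, -129.7]), array([123.3,  62.6]), np.float64(0.235)), np.float64(0.0178))
(array([186., 211.]), np.int32(468), (array([ 584., -246.]), array([118.9,  63.5]), np.float64(0.236)), np.float64(0.0178))
(array([218., 228.]), np.int32(547), (array([ 569.9, -111.4]), array([118.2,  66. ]), np.float64(0.044)), np.float64(0.018))
(array([507., 251.]), np.int32(62), (array([ 70.7, 559.5]), array([44.6, 20.2]), np.float64(0.669)), np.float64(0.0231))
(array([180., 294.]), np.int32(327), (array([801.9,  -1.8]), array([135.5,  64.9]), np.float64(-0.455)), np.float64(0.027))
(array([228., 319.]), np.int32(161), (array([776.2, 146. ]), array([63.4, 29.8]), np.float64(-0.706)), np.float64(0.0234))
(array([269., 351.]), np.int32(188), (array([770.2, 274.6]), array([68.3, 27.6]), np.float64(-0.761
[... 1289 characters left out ...]
oat64(0.0189))
(array([255., 263.]), np.int32(509), (array([ 405.6, -136.8]), array([115.9,  59.7]), np.float64(0.261)), np.float64(0.019))
(array([488., 315.]), np.int32(324), (array([ 737.2, -671.7]), array([140.6,  46.7]), np.float64(1.189)), np.float64(0.0255))
(array([475., 361.]), np.int32(378), (array([ 567.7, -727.3]), array([97.1, 40.9]), np.float64(-1.293)), np.float64(0.0236))
plat [246.58639911 188.19063545] 897 (array([564.2,  95.7]), array([153.5, 146.3]), np.float64(-0.135)) 0.12883235752933764
(219, 136) [0.581 0.277 0.261]
(178, 156) [0.389 0.25  0.244]
(190, 140) [0.456 0.277 0.277]
(170, 199) [0.372 0.309 0.056]
(224, 210) [0.457 0.088 0.08 ]
(180, 235) [0.31  0.142 0.013]
```

```bash
cat >> h.py <<'E'
def go(p,yx,T=None):
    "shift (mm) and roll to TCP p with tool x at heading pi+yx"
    if T is None:T,_=tool()
    d=T[:3,:3].T@(np.array(p)-T[:3,3])*1000
    h=np.arctan2(T[1,0],T[0,0]);r=-(np.pi+yx-h);r=(r+np.pi)%(2*np.pi)-np.pi
    return d.round(1),round(r,3)
E
python3 -c "
from h import *
print(go((.25,.572,.37),.05),go((.567,-.114,.37),.05),go((.567,-.114,.22),.05))"
```

```text
(array([   1.7,   -0.5, -183.1]), np.float64(-0.465)) (array([-564.8, -500.6, -182.4]), np.float64(-0.465)) (array([-564.8, -500.4,  -32.4]), np.float64(-0.465))
```

move_arm([
  [[0,0,-182,0],[0,0,-182,0],[0,0,-182,0],[0,0,-182,0],[0,0,-182,0],[-565,-500,-182,-0.465],[-565,-500,-182,-0.465],[-565,-500,-182,-0.465],[-565,-500,-182,-0.465],[-565,-500,-182,-0.465],[-565,-500,-182,-0.465],[-565,-500,-182,-0.465],[-565,-500,-182,-0.465],[-565,-500,-182,-0.465],[-565,-500,-182,-0.465],[-565,-500,-182,-0.465],[-565,-500,-182,-0.465],[-565,-500,-182,-0.465],[-565,-500,-182,-0.465],[-565,-500,-182,-0.465]],
], jaw=1)

```text
t: 1.82
tool_pos: [0.5135, 0.0022, 0.3696]
orientation: [-0.079, 3.14, 0.0]
force: [0.6, 1.4, 0.3]
opening: 0.0916
grasp_force: 0.0
```

Run:
```python
from h import *
f,P,c,M=cam('wrist');cv2.imwrite('pics/w1.png',f)
for r in tan(f,P,.01,.035,(0,1.2,-1,1),200):print(r)
m=(P[...,2]>.118)&(P[...,2]<.14);print(m.sum(),rect(P[m]) if m.sum() else 0, np.median(P[m][:,2]))
print(go((.567,-.114,.22),.05))
```

```text
(array([182.,  78.]), np.int32(2684), (array([ 410.2, -134.1]), array([117.3,  61.4]), np.float64(0.232)), np.float64(0.02))
(array([194., 168.]), np.int32(2076), (array([ 565.7, -115.2]), array([116.3,  61.4]), np.float64(0.037)), np.float64(0.0199))
(array([121., 172.]), np.int32(2111), (array([ 579.7, -250.6]), array([115.8,  62.6]), np.float64(0.231)), np.float64(0.0198))
(array([234., 252.]), np.int32(348), (array([737.1, -43.2]), array([126.7,  44.6]), np.float64(-1.47)), np.float64(0.0237))
8845 (array([576.2, 160.6]), array([273.7, 150.5]), np.float64(1.436)) 0.12930156647492463
(array([ -46.7, -108.3,  150.1]), np.float64(-0.009))
```

View pics/w1.png

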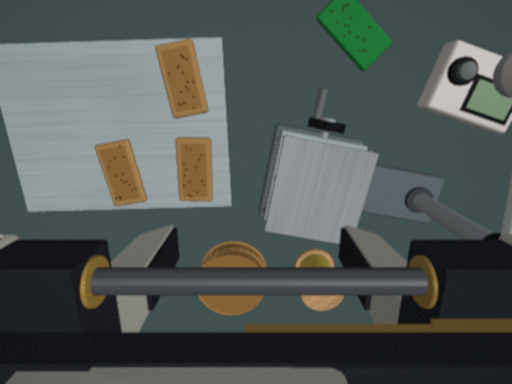

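The wrist view confirms three tan crackers at (182,78), (194,168) and (121,172), and the green decoy at (354,32). The platform is at (320,185), the knob handle at (320,105) and the button at (462,70).

Run:
```python
from h import *
f,P,c,M=cam('wrist')
m=((P[...,2]>.122)&(P[...,2]<.136)&(P[...,1]<.19)).astype(np.uint8)
m=cv2.morphologyEx(m,cv2.MORPH_OPEN,np.ones((5,5)))
n,l,s,ce=cv2.connectedComponentsWithStats(m)
i=1+s[1:,4].argmax();q=P[l==i];print(ce[i],s[i,4],rect(q),np.median(q[:,2]))
m=(P[...,0]>.39)&(P[...,0]<.45)&(P[...,1]>.04)&(P[...,1]<.2)&(P[...,2]>.03);q=P[m];print('handle',m.sum(),rect(q),q.mean(0).round(3),q[:,2].max())
g=cv2.cvtColor(f,cv2.COLOR_BGR2GRAY)
m=(g<60)&(P[...,2]>.045)&(P[...,2]<.075)&(P[...,0]<.45)&(P[...,1]>.2);q=P[m];print('button',m.sum(),q.mean(0).round(4),rect(q))
print(go((.566,-.115,.15),.04),go((.566,-.115,.008),.04))
```

```text
[325.74293981 186.95659722] 8640 (array([567.1,  94.6]), array([150.2, 140.3]), np.float64(-0.134)) 0.12933222730426885
handle 225 (array([432. ,  97.1]), array([36.8, 15.2]), np.float64(-0.109)) [0.432 0.096 0.055] 0.05885075434358655
button 369 [0.3782 0.3087 0.0522] (array([376.8, 314.9]), array([39.4, 39.4]), np.float64(0.355))
(array([ -46.9, -112.7,  219.8]), np.float64(-0.0)) (array([ -46.9, -112.3,  361.8]), np.float64(-0.0))
```

move_arm([
  [[-47,-112,220,0],[-47,-112,220,0],[-47,-112,220,0],[-47,-112,220,0],[-47,-112,220,0],[-47,-112,220,0],[-47,-112,220,0],[-47,-112,260,0],[-47,-112,290,0],[-47,-112,320,0],[-47,-112,340,0],[-47,-112,355,0],[-47,-112,361,0],[-47,-112,361,0],[-47,-112,361,0]],
], jaw=1)

```text
t: 3.17
tool_pos: [0.5664, -0.105, 0.0093]
orientation: [-0.079, 3.14, 0.0]
force: [-1.0, -0.5, 0.5]
opening: 0.092
grasp_force: 0.0
```

move_arm([
  [[0,0,0,0],[0,0,0,0],[0,0,0,0],[0,0,0,0],[0,0,0,0],[0,0,0,0],[0,0,-5,0],[0,0,-20,0],[0,0,-60,0],[0,0,-100,0],[0,0,-140,0],[0,0,-170,0],[0,0,-190,0],[0,0,-190,0]],
], jaw=0)

```text
t: 4.33
tool_pos: [0.5684, -0.106, 0.2038]
orientation: [-0.078, 3.133, -0.001]
force: [0.7, -0.0, 0.2]
opening: 0.0037
grasp_force: 0.0
```

Run:
```python
from h import *
T,o=tool();print(T.round(4),o['opening'],o['grasp_force'],o['force'])
print(go((.567,.0946,.2),-.134),go((.567,.0946,.1345),-.134))
f,P,c,M=cam('wrist');cv2.imwrite('pics/w2.png',f)
```

```text
[[-9.987e-01 -4.970e-02  7.900e-03  5.684e-01]
 [-4.970e-02  9.988e-01 -3.000e-04 -1.060e-01]
 [-7.900e-03 -7.000e-04 -1.000e+00  2.038e-01]
 [ 0.000e+00  0.000e+00  0.000e+00  1.000e+00]] 0.0036513905347414334 0.0 [ 0.68491    -0.02496462  0.18817387]
(array([ -8.6, 200.4,   3.7]), np.float64(0.184)) (array([ -8. , 200.5,  69.2]), np.float64(0.184))
```

View pics/w2.png

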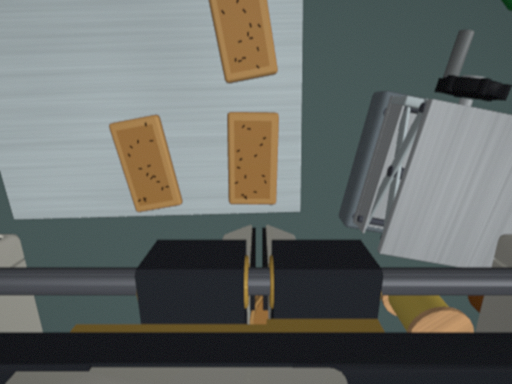

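The fingers shut empty: the cracker is still at (253,158). I lifted before they had closed. Measuring again.

```bash
cat >> h.py <<'E'
def look(box=(0,.7,-.4,.0)):
    f,P,c,M=cam('wrist')
    for r in tan(f,P,.01,.035,box,200):print(r)
    return f,P
E
python3 - <<'E'
from h import *
look()
print(go((.566,-.115,.009),.04))
E
```

```text
(array([243.,  39.]), np.int32(4396), (array([ 425.7, -131.3]), array([87.5, 61.8]), np.float64(0.232)), np.float64(0.02))
(array([252., 159.]), np.int32(4464), (array([ 566.4, -115.7]), array([117.4,  61.6]), np.float64(0.037)), np.float64(0.0199))
(array([145., 164.]), np.int32(4486), (array([ 579.9, -250.3]), array([116.8,  62.2]), np.float64(0.236)), np.float64(0.0199))
(array([  1.1,  -9.8, 190.5]), np.float64(0.01))
```

move_arm([
  [[0,0,0,0],[0,0,0,0],[0,0,0,0],[0,0,0,0],[0,0,0,0],[0,0,0,0],[0,0,0,0],[0,0,0,0]],
], jaw=1)

```text
t: 5.1
tool_pos: [0.5658, -0.1053, 0.1984]
orientation: [0.079, -3.14, 0.0]
force: [-0.1, -0.0, -1.0]
opening: 0.0495
grasp_force: 0.0
```

Run:
```python
from h import *
look()
print(go((.566,-.115,.009),.04),tool()[0].round(4))
```

```text
(array([243.,  40.]), np.int32(4533), (array([ 424.7, -131.5]), array([89.2, 61.8]), np.float64(0.231)), np.float64(0.0199))
(array([251., 161.]), np.int32(4491), (array([ 565.9, -115.8]), array([116.6,  61.6]), np.float64(0.037)), np.float64(0.0199))
(array([144., 167.]), np.int32(4534), (array([ 579.9, -250.6]), array([116.7,  61.9]), np.float64(0.231)), np.float64(0.0198))
(array([  0.3,  -9.8, 189.5]), np.float64(0.01)) [[-0.9987 -0.0501 -0.      0.5658]
 [-0.0501  0.9987  0.     -0.1052]
 [ 0.      0.     -1.      0.1985]
 [ 0.      0.      0.      1.    ]]
```

move_arm([
  [[0,-10,0,0.01],[0,-10,0,0.01],[0,-10,0,0.01],[0,-10,40,0.01],[0,-10,80,0.01],[0,-10,110,0.01],[0,-10,140,0.01],[0,-10,160,0.01],[0,-10,175,0.01],[0,-10,185,0.01],[0,-10,190,0.01],[0,-10,190,0.01],[0,-10,190,0.01]],
], jaw=1)

```text
t: 6.23
tool_pos: [0.5669, -0.1153, 0.0091]
orientation: [-0.063, 3.14, -0.0]
force: [0.8, -0.1, -0.6]
opening: 0.0919
grasp_force: 0.0
```

move_arm([
  [[0,0,0,0],[0,0,0,0],[0,0,0,0],[0,0,0,0],[0,0,0,0],[0,0,0,0],[0,0,0,0],[0,0,0,0],[0,0,0,0],[0,0,0,0],[0,0,0,0],[0,0,0,0]],
], jaw=0)

```text
t: 7.23
tool_pos: [0.5663, -0.1152, 0.0085]
orientation: [0.063, -3.141, -0.0]
force: [0.3, -0.0, -0.8]
opening: 0.0165
grasp_force: 0.0
```

Run:
```python
from h import *
f,P=look()
cv2.imwrite('pics/w3.png',f)
f,P,c,M=cam('side');cv2.imwrite('pics/s3.png',cv2.resize(f[180:300,200:360],None,fx=4,fy=4))
for r in tan(f,P,.012,.035,(.3,.7,-.4,0),60):print(r)
print(tool()[1]['opening'],tool()[1]['grasp_force'])
```

```text
(array([249.,  31.]), np.int32(7253), (array([ 450.7, -125.4]), array([62.7, 38.1]), np.float64(-1.35)), np.float64(0.0198))
(array([260., 186.]), np.int32(10640), (array([ 552.9, -116.1]), array([91.8, 62.5]), np.float64(0.043)), np.float64(0.0198))
(array([ 55., 207.]), np.int32(11590), (array([ 565.9, -253.7]), array([88.9, 63.3]), np.float64(0.227)), np.float64(0.0194))
(array([ 72., 302.]), np.int32(886), (array([ 631.6, -243.5]), array([51.3, 16.1]), np.float64(-1.375)), np.float64(0.0199))
(array([287., 241.]), np.int32(389), (array([ 561.6, -117.3]), array([118. ,  59.9]), np.float64(0.044)), np.float64(0.0188))
(array([321., 259.]), np.int32(476), (array([ 575.2, -252.5]), array([117.7,  58.4]), np.float64(0.242)), np.float64(0.019))
(array([255., 263.]), np.int32(508), (array([ 407.1, -136.7]), array([117.5,  61.2]), np.float64(0.238)), np.float64(0.019))
0.008542076459217287 0.0
```

View pics/s3.png

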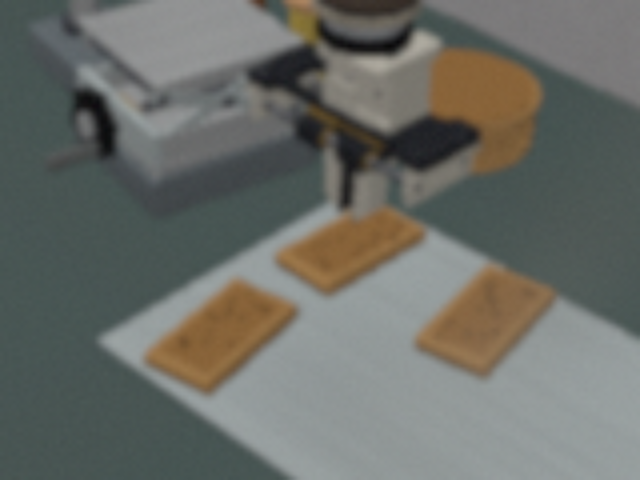

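Run:
```python
from h import *
f,P,c,M=cam('side')
for u,v in((286,231),(291,229),(293,232),(282,226),(305,225),(308,220)):print((u,v),P[v,u].round(3),f[v,u])
# lowest non-tan, non-sheet points in a zone around the tool
h=cv2.cvtColor(f,cv2.COLOR_BGR2HSV)
m=(abs(P[...,0]-.58)<.1)&(abs(P[...,1]+.11)<.09)&(P[...,2]>.026)&(P[...,2]<.07)
v,u=np.where(m);q=P[m];i=np.argsort(q[:,2])[:15];print(np.c_[u[i],v[i],q[i].round(3)])
print(tool()[0].round(4))
```

```text
(286, 231) [ 0.561 -0.109  0.051] [48 51 53]
(291, 229) [ 0.557 -0.135  0.075] [117 125 127]
(293, 232) [ 0.608 -0.098  0.021] [ 88 107 126]
(282, 226) [ 0.554 -0.097  0.068] [110 117 117]
(305, 225) [ 0.547 -0.201  0.128] [108 115 117]
(308, 220) [ 0.55  -0.209  0.149] [39 39 37]
[[ 2.85e+02  2.32e+02  5.61e-01 -1.05e-01  4.60e-02]
 [ 2.87e+02  2.34e+02  5.56e-01 -1.19e-01  4.70e-02]
 [ 2.84e+02  2.32e+02  5.56e-01 -1.06e-01  4.80e-02]
 [ 2.83e+02  2.31e+02  5.55e-01 -1.02e-01  5.10e-02]
 [ 2.87e+02  2.33e+02  5.56e-01 -1.19e-01  5.10e-02]
 [ 2.86e+02  2.31e+02  5.61e-01 -1.09e-01  5.10e-02]
 [ 2.86e+02  2.32e+02  5.57e-01 -1.14e-01  5.20e-02]
 [ 2.88e+02  2.34e+02  5.53e-01 -1.27e-01  5.30e-02]
 [ 2.84e+02  2.31e+02  5.55e-01 -1.07e-01  5.30e-02]
 [ 2.86e+02  2.30e+02  5.62e-01 -1.08e-01  5.50e-02]
 [ 2.89e+02  2.33e+02  5.57e-01 -1.27e-01  5.50e-02]
 [ 2.83e+02  2.30e+02  5.53e-01 -1.03e-01  5.60e-02]
 [ 2.82e+02  2.29e+02  5.55e-01 -9.70e-02  5.60e-02]
 [ 2.88e+02  2.33e+02  5.54e-01 -1.26e-01  5.60e-02]
 [ 2.85e+02  2.31e+02  5.54e-01 -1.12e-01  5.60e-02]]
[[-9.992e-01 -4.010e-02  1.000e-04  5.664e-01]
 [-4.010e-02  9.992e-01 -0.000e+00 -1.152e-01]
 [-1.000e-04 -0.000e+00 -1.000e+00  8.500e-03]
 [ 0.000e+00  0.000e+00  0.000e+00  1.000e+00]]
```

View pics/w3.png

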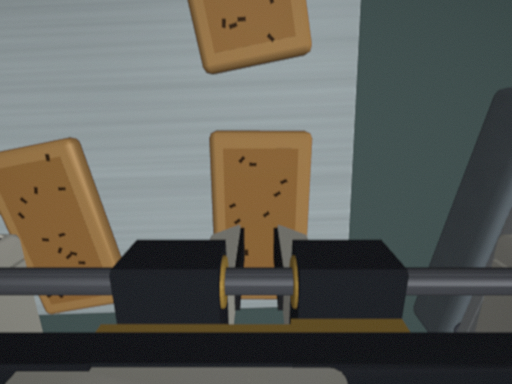

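Run:
```python
from h import *
T,o=tool()
f,P,c,M=cam('wrist')
Q=(P-T[:3,3])@T[:3,:3]*1000
d=c['depth']
for u,v in((226,236),(238,240),(278,240),(292,238),(240,260),(260,280),(236,300),(180,280)):print((u,v),d[v,u].round(3),Q[v,u].round(0))
m=(abs(Q[...,1])<60)&(abs(Q[...,0])<40)&(Q[...,2]<-14)&(Q[...,2]>-80)
v,u=np.where(m);q=Q[m];i=np.argsort(-q[:,2])[:200:15];print(np.c_[u[i],v[i],q[i].round(0)])
print(o['opening'],np.array(c['T_tool_cam']).round(3))
```

```text
(226, 236) 0.156 [ 11. -18. -54.]
(238, 240) 0.095 [  36.   -8. -111.]
(278, 240) 0.095 [  36.    5. -110.]
(292, 238) 0.154 [ 11.  15. -56.]
(240, 260) 0.083 [  36.   -7. -123.]
(260, 280) 0.086 [  29.   -1. -122.]
(236, 300) 0.079 [  28.   -7. -129.]
(180, 280) 0.077 [  34.  -21. -129.]
[[248. 225.  10.  -7. -38.]
 [266. 228.   9.   3. -40.]
 [272. 227.  10.   6. -41.]
 [268. 228.  10.   4. -42.]
 [250. 228.  10.  -6. -43.]
 [243. 228.  11. -10. -44.]
 [272. 229.  10.   6. -44.]
 [246. 229.  11.  -8. -45.]
 [254. 231.  10.  -4. -45.]
 [272. 230.  11.   6. -46.]
 [263. 233.   9.   1. -46.]
 [271. 231.  10.   5. -47.]
 [277. 231.  11.   8. -47.]
 [238. 231.  11. -12. -48.]]
0.004386495745265371 [[ 0.001 -0.957 -0.289  0.078]
 [ 1.     0.001 -0.    -0.002]
 [ 0.    -0.289  0.957 -0.197]
 [ 0.     0.     0.     1.   ]]
```

Both cameras put the real fingertips about 37 mm behind the reported TCP (side view z ≈ 0.046, against 0.0085 reported). I'll apply that offset and lower carefully.

move_arm([
  [[0,0,0,0],[0,0,0,0],[0,0,0,0],[0,0,0,0],[0,0,0,0],[0,0,0,0],[0,0,0,0],[0,0,0,0],[0,0,0,0],[0,0,0,0],[0,0,0,0],[0,0,0,0],[0,0,0,0],[0,0,10,0],[0,0,18,0],[0,0,24,0],[0,0,28,0],[0,0,31,0],[0,0,32,0],[0,0,32,0]],
], jaw=1)

```text
t: 9.1
tool_pos: [0.5661, -0.1152, -0.0238]
orientation: [0.063, -3.14, -0.0]
force: [0.7, 1.3, 0.1]
opening: 0.0917
grasp_force: 0.0
```

move_arm([
  [[0,0,0,0],[0,0,0,0],[0,0,0,0],[0,0,0,0],[0,0,0,0],[0,0,0,0],[0,0,0,0],[0,0,0,0],[0,0,0,0],[0,0,0,0],[0,0,0,0],[0,0,0,0]],
], jaw=0)

```text
t: 10.1
tool_pos: [0.5665, -0.1151, -0.0233]
orientation: [-0.063, 3.141, 0.0]
force: [-0.6, 1.3, 4.0]
opening: 0.0632
grasp_force: 30.0
```

move_arm([
  [[0,0,-15,0],[0,0,-40,0],[0,0,-80,0],[0,0,-120,0],[0,0,-150,0],[0,0,-165,0],[0,0,-165,0],[0,0,-165,0],[0,0,-165,0]],
])

```text
t: 10.85
tool_pos: [0.5655, -0.1149, 0.1403]
orientation: [0.063, -3.139, -0.001]
force: [0.5, -0.7, -1.7]
opening: 0.063
grasp_force: 30.0
```

Run:
```python
from h import *
T,o=tool();print(T[:3,3].round(4),o['opening'],o['grasp_force'],o['force'])
f,P,c,M=cam('wrist');cv2.imwrite('pics/w4.png',f)
for r in tan(f,P,-.1,.4,(0,.7,-.4,.0),200):print(r)
print(go((.567,.0946,.14),-.134),go((.567,.0946,.101),-.134))
```

```text
[ 0.5655 -0.1149  0.1403] 0.06304568459965304 29.999723732471466 [ 0.46734816 -0.68358026 -1.65881956]
(array([250.,  39.]), np.int32(5244), (array([ 431.6, -129.9]), array([75.5, 61.9]), np.float64(0.235)), np.float64(0.02))
(array([134., 179.]), np.int32(6160), (array([ 579.9, -250.5]), array([116.9,  62.4]), np.float64(0.231)), np.float64(0.0198))
(array([259., 201.]), np.int32(15192), (array([ 543. , -116.8]), array([74.4, 64. ]), np.float64(0.021)), np.float64(0.1839))
(array([141., 282.]), np.int32(665), (array([ 541.2, -150.4]), array([17.9,  3.5]), np.float64(0.015)), np.float64(0.2619))
(array([376., 282.]), np.int32(662), (array([538.1, -84.3]), array([17.4,  2.8]), np.float64(0.048)), np.float64(0.262))
(array([313., 318.]), np.int32(6440), (array([ 580.5, -100.3]), array([91.8, 78.9]), np.float64(-1.564)), np.float64(0.2317))
(array([-10.2, 209.3,  -0. ]), np.float64(0.174)) (array([-10.3, 209.2,  39. ]), np.float64(0.174))
```

move_arm([
  [[-10,30,0,0.17],[-10,60,0,0.17],[-10,90,0,0.17],[-10,120,0,0.17],[-10,150,0,0.17],[-10,180,0,0.17],[-10,200,0,0.174],[-10,210,0,0.174],[-10,210,0,0.174],[-10,210,10,0.174],[-10,210,20,0.174],[-10,210,30,0.174],[-10,210,36,0.174],[-10,210,39,0.174],[-10,210,40,0.174],[-10,210,40,0.174],[-10,210,40,0.174]],
])

```text
t: 12.32
tool_pos: [0.5682, 0.0949, 0.1018]
orientation: [0.211, 3.134, 0.0]
force: [0.6, 0.6, -0.5]
opening: 0.0627
grasp_force: 30.0
```

Run:
```python
from h import *
T,o=tool();print(T[:3,3].round(4),o['opening'],o['grasp_force'],o['force'])
f,P,c,M=cam('wrist')
for r in tan(f,P,.13,.15,(0,.7,-.4,.3),200):print(r)
```

```text
[0.5682 0.0949 0.1018] 0.06274279968664631 29.999817609786987 [ 0.63206732  0.59520528 -0.53038759]
(array([259., 201.]), np.int32(15040), (array([545.6,  96.5]), array([73.2, 63.6]), np.float64(-0.133)), np.float64(0.1448))
(array([258., 309.]), np.int32(2878), (array([610.7,  87.8]), array([62.4, 22.2]), np.float64(1.427)), np.float64(0.145))
```

move_arm([
  [[1.5,1,1.5,0],[1.5,1,1.5,0],[1.5,1,1.5,0]],
])

```text
t: 12.62
tool_pos: [0.5666, 0.0965, 0.1002]
orientation: [0.21, 3.134, 0.0]
force: [0.2, 0.6, 1.4]
opening: 0.0633
grasp_force: 30.0
```

move_arm([
  [[0,0,0,0],[0,0,0,0],[0,0,0,0],[0,0,0,0],[0,0,0,0],[0,0,0,0],[0,0,-10,0],[0,0,-30,0],[0,0,-60,0],[0,0,-80,0],[0,0,-80,0],[0,0,-80,0]],
], jaw=1)

```text
t: 13.62
tool_pos: [0.5675, 0.0963, 0.1818]
orientation: [0.21, 3.132, 0.002]
force: [0.5, 1.0, -0.6]
opening: 0.0916
grasp_force: 0.0
```

Run:
```python
from h import *
T,o=tool();print(T[:3,3].round(4))
f,P,c,M=cam('wrist')
for r in tan(f,P,.13,.15,(0,.7,-.4,.3),200):print(r)
f,P,c,M=cam('side')
for r in tan(f,P,.012,.16,(.3,.7,-.4,.15),60):print(r)
for z in (.16,-.0235):print(go((.580,-.2495,z),.233))
```

```text
[0.5675 0.0963 0.1818]
(array([259., 191.]), np.int32(10499), (array([566.3,  95.1]), array([117.8,  62.4]), np.float64(-0.134)), np.float64(0.1434))
(array([247., 185.]), np.int32(321), (array([571.7,  92. ]), array([142.8,  67.1]), np.float64(-0.037)), np.float64(0.1418))
(array([321., 259.]), np.int32(470), (array([ 575.9, -251.9]), array([119.5,  59.9]), np.float64(0.236)), np.float64(0.019))
(array([255., 263.]), np.int32(509), (array([ 405.8, -136.2]), array([117.5,  59.8]), np.float64(0.233)), np.float64(0.0192))
(array([ -59.9, -340.8,   19.7]), np.float64(-0.367))
(array([ -60. , -340.8,  203.2]), np.float64(-0.367))
```

move_arm([
  [[-60,-341,10,-0.367],[-60,-341,10,-0.367],[-60,-341,10,-0.367],[-60,-341,10,-0.367],[-60,-341,10,-0.367],[-60,-341,10,-0.367],[-60,-341,10,-0.367],[-60,-341,10,-0.367],[-60,-341,10,-0.367],[-60,-341,50,-0.367],[-60,-341,90,-0.367],[-60,-341,120,-0.367],[-60,-341,150,-0.367],[-60,-341,175,-0.367],[-60,-341,192,-0.367],[-60,-341,199,-0.367],[-60,-341,202,-0.367],[-60,-341,202,-0.367],[-60,-341,202,-0.367]],
], jaw=1)

```text
t: 15.3
tool_pos: [0.581, -0.2501, -0.0212]
orientation: [-0.365, 3.119, -0.001]
force: [0.4, -0.1, 0.9]
opening: 0.0918
grasp_force: 0.0
```

Run:
```python
from h import *
look()
print(tool()[0][:3,3],go((.580,-.2495,-.0235),.233))
```

```text
(array([505.,  64.]), np.int32(874), (array([ 455.9, -157.1]), array([40.5,  4.7]), np.float64(0.318)), np.float64(0.014))
(array([259., 199.]), np.int32(14973), (array([ 559.1, -256.6]), array([75.5, 62.5]), np.float64(0.234)), np.float64(0.0198))
(array([257., 310.]), np.int32(2945), (array([ 625.3, -241. ]), array([61.9, 24.4]), np.float64(-1.328)), np.float64(0.0198))
[ 0.58136265 -0.25010043 -0.02081378] (array([1.2, 0.9, 2.7]), np.float64(0.0))
```

move_arm([
  [[1,0,2,0],[1,0,2,0],[1,0,2,0],[1,0,2,0],[1,0,2,0],[1,0,2,0],[1,0,2,0],[1,0,2,0],[1,0,2,0],[1,0,-20,0],[1,0,-60,0],[1,0,-100,0],[1,0,-140,0],[1,0,-175,0],[1,0,-185,0],[1,0,-185,0],[1,0,-185,0],[1,0,-185,0]],
], jaw=0)

```text
t: 16.85
tool_pos: [0.5785, -0.2493, 0.1611]
orientation: [0.365, -3.118, -0.002]
force: [-0.4, 0.5, -0.3]
opening: 0.0641
grasp_force: 3.0
```

Run:
```python
from h import *
T,o=tool();print(T[:3,3].round(4),o['opening'],o['grasp_force'])
f,P,c,M=cam('wrist')
for r in tan(f,P,.12,.24,(0,.7,-.4,.0),200):print(r)
for z in (.16,.116):print(go((.5665,.096,z),-.134))
```

```text
[ 0.5785 -0.2493  0.1611] 0.06410178877870819 2.995487116277218
(array([259., 201.]), np.int32(14965), (array([ 611.1, -257.6]), array([193.5,  79.2]), np.float64(-0.048)), np.float64(0.2045))
(array([259., 309.]), np.int32(2912), (array([ 619.7, -240.9]), array([63.5, 21.7]), np.float64(-1.348)), np.float64(0.2044))
(array([-68.3, 338.7,   1.3]), np.float64(0.367))
(array([-68.4, 338.6,  45.3]), np.float64(0.367))
```

Grip force is only 3 N, so this is the slackening. I'll wait for it to recover, then check.

move_arm([
  [[0,0,0,0],[0,0,0,0],[0,0,0,0],[0,0,0,0],[0,0,0,0],[0,0,0,0],[0,0,0,0],[0,0,0,0],[0,0,0,0],[0,0,0,0]],
], jaw=0)

```text
t: 17.73
tool_pos: [0.5795, -0.25, 0.1631]
orientation: [-0.365, 3.12, 0.0]
force: [0.1, 0.6, -0.7]
opening: 0.0633
grasp_force: 30.0
```

Run:
```python
from h import *
T,o=tool();print(T[:3,3].round(4),o['opening'],o['grasp_force'])
f,P,c,M=cam('wrist');cv2.imwrite('pics/w5.png',f)
for r in tan(f,P,.12,.22,(0,.7,-.4,.0),200):print(r)
Q=(P-T[:3,3])@T[:3,:3]*1000
h=cv2.cvtColor(f,cv2.COLOR_BGR2HSV)
m=(h[...,0]>5)&(h[...,0]<25)&(h[...,1]>90)&(P[...,2]>.12)&(P[...,2]<.215);q=Q[m]
print(rect(q/1000),q.min(0),q.max(0)); A=np.c_[q[:,:2],np.ones(len(q))];print(np.linalg.lstsq(A,q[:,2],rcond=None)[0])
for z in (.16,.116):print(go((.5665,.096,z),-.134))
```

```text
[ 0.5795 -0.25    0.1631] 0.06329954613018321 29.999486804008484
(array([259., 201.]), np.int32(14960), (array([ 558.2, -256.5]), array([74.1, 64. ]), np.float64(0.228)), np.float64(0.2065))
(array([259., 309.]), np.int32(2909), (array([ 620.8, -241.6]), array([63.7, 21.8]), np.float64(-1.341)), np.float64(0.2066))
(array([ 3.1, -1.6]), array([112.5,  63.9]), np.float64(-0.003)) [-53.10025177 -33.53931169 -45.85787906] [ 59.29625238  30.48220056 -37.51618917]
[ 3.34533713e-03  1.68505741e-04 -4.34661910e+01]
(array([-67.3, 339.6,   3.1]), np.float64(0.367))
(array([-67.3, 339.6,  47.1]), np.float64(0.367))
```

move_arm([
  [[-12,40,0,0.1],[-20,80,0,0.2],[-28,120,0,0.3],[-36,160,0,0.367],[-44,200,0,0.367],[-52,240,0,0.367],[-60,280,0,0.367],[-64,310,0,0.367],[-67,330,0,0.367],[-67,340,0,0.367],[-67,340,0,0.367],[-67,340,15,0.367],[-67,340,28,0.367],[-67,340,38,0.367],[-67,340,44,0.367],[-67,340,47,0.367],[-67,340,47,0.367],[-67,340,47,0.367]],
])

```text
t: 19.28
tool_pos: [0.5665, 0.0958, 0.1163]
orientation: [0.211, 3.134, -0.0]
force: [-0.3, -0.3, -0.2]
opening: 0.0634
grasp_force: 30.0
```

Run:
```python
from h import *
T,o=tool();print(T[:3,3].round(4),o['opening'],o['grasp_force'],o['force'])
f,P,c,M=cam('wrist')
for r in tan(f,P,.15,.17,(0,.7,-.4,.3),200):print(r)
for z in (.114,):print(go((.5665,.0965,z),-.134))
```

```text
[0.5665 0.0958 0.1163] 0.06341201321770328 29.999541342258453 [-0.2928916  -0.26900154 -0.18354745]
(array([259., 201.]), np.int32(15073), (array([544. ,  97.4]), array([72.8, 63.9]), np.float64(-0.136)), np.float64(0.1597))
(array([258., 309.]), np.int32(2887), (array([608.5,  88.1]), array([63.5, 22.6]), np.float64(1.474)), np.float64(0.1599))
(array([0.2, 0.5, 2.6]), np.float64(-0.0))
```

move_arm([
  [[0,0.5,2,0],[0,0.5,2,0],[0,0.5,2,0]],
])

```text
t: 19.58
tool_pos: [0.5664, 0.097, 0.1142]
orientation: [0.21, 3.134, 0.0]
force: [-0.7, 0.3, -0.7]
opening: 0.0634
grasp_force: 30.0
```

move_arm([
  [[0,0,0,0],[0,0,0,0],[0,0,0,0],[0,0,0,0],[0,0,0,0],[0,0,0,0],[0,0,-10,0],[0,0,-30,0],[0,0,-60,0],[0,0,-80,0],[0,0,-80,0],[0,0,-80,0]],
], jaw=1)

```text
t: 20.58
tool_pos: [0.5672, 0.0969, 0.1958]
orientation: [0.21, 3.132, 0.002]
force: [-0.4, -0.0, -0.9]
opening: 0.092
grasp_force: 0.0
```

Run:
```python
from h import *
T,o=tool();print(T[:3,3].round(4))
f,P,c,M=cam('wrist')
for r in tan(f,P,.13,.17,(0,.7,-.4,.3),200):print(r)
f,P,c,M=cam('side')
for r in tan(f,P,.012,.17,(.3,.7,-.4,.15),60):print(r)
for z in (.16,-.0235):print(go((.410,-.1335,z),.233))
```

```text
[0.5672 0.0969 0.1958]
(array([258., 191.]), np.int32(10630), (array([566.7,  95.6]), array([118.2,  62.3]), np.float64(-0.134)), np.float64(0.1572))
(array([247., 183.]), np.int32(471), (array([563.3,  93.7]), array([121.6,  70.2]), np.float64(-0.084)), np.float64(0.1517))
(array([255., 263.]), np.int32(508), (array([ 405.8, -135.6]), array([116.2,  60.6]), np.float64(0.241)), np.float64(0.0193))
(array([ 123.6, -249.1,   33.8]), np.float64(-0.367))
(array([ 123.5, -249.1,  217.3]), np.float64(-0.367))
```

move_arm([
  [[20,-40,0,-0.1],[41,-80,0,-0.2],[62,-120,0,-0.3],[83,-160,0,-0.367],[104,-200,0,-0.367],[115,-230,0,-0.367],[123.5,-249,0,-0.367],[123.5,-249,10,-0.367],[123.5,-249,50,-0.367],[123.5,-249,90,-0.367],[123.5,-249,120,-0.367],[123.5,-249,120,-0.367],[123.5,-249,120,-0.367]],
], jaw=1)

```text
t: 21.77
tool_pos: [0.4087, -0.1335, 0.0731]
orientation: [0.363, -3.115, -0.001]
force: [-0.1, -0.2, 0.4]
opening: 0.0914
grasp_force: 0.0
```

Run:
```python
from h import *
look()
print(tool()[0][:3,3],go((.410,-.1335,-.0235),.233))
```

```text
(array([258., 189.]), np.int32(9319), (array([ 409.6, -135. ]), array([116.4,  62.2]), np.float64(0.233)), np.float64(0.0199))
[ 0.41026899 -0.13376759  0.07442252] (array([ 0. ,  0.3, 97.9]), np.float64(-0.0))
```

move_arm([
  [[0,0,35,0],[0,0,60,0],[0,0,80,0],[0,0,92,0],[0,0,97,0],[0,0,97,0],[0,0,97,0],[0,0,97,0]],
], jaw=1)

```text
t: 22.48
tool_pos: [0.4119, -0.1336, -0.0216]
orientation: [-0.365, 3.118, -0.001]
force: [-0.8, 0.1, -0.1]
opening: 0.0917
grasp_force: 0.0
```

move_arm([
  [[0,0,0,0],[0,0,0,0],[0,0,0,0],[0,0,0,0],[0,0,0,0],[0,0,0,0],[0,0,0,0],[0,0,0,0],[0,0,-20,0],[0,0,-60,0],[0,0,-100,0],[0,0,-140,0],[0,0,-180,0],[0,0,-195,0],[0,0,-200,0],[0,0,-200,0],[0,0,-200,0],[0,0,-200,0]],
], jaw=0)

```text
t: 23.98
tool_pos: [0.4094, -0.1332, 0.1755]
orientation: [0.365, -3.117, -0.001]
force: [-0.1, 0.5, -0.2]
opening: 0.0631
grasp_force: 30.0
```

Run:
```python
from h import *
T,o=tool();print(T[:3,3].round(4),o['opening'],o['grasp_force'])
f,P,c,M=cam('wrist')
Q=(P-T[:3,3])@T[:3,:3]*1000
h=cv2.cvtColor(f,cv2.COLOR_BGR2HSV)
m=(h[...,0]>5)&(h[...,0]<25)&(h[...,1]>90)&(Q[...,2]<-30)&(Q[...,2]>-55);q=Q[m]
print(rect(q/1000),q.min(0),q.max(0),np.median(q[:,2]))
for z in (.178,.130):print(go((.5665,.0965,z),-.134))
```

```text
[ 0.4094 -0.1332  0.1755] 0.0631102166782361 29.99991863965988
(array([ 2.8, -1.4]), array([115. ,  63.8]), np.float64(0.001)) [-54.79340198 -33.29038805 -45.29963975] [ 60.22646127  30.52920064 -36.85924523] -42.69414244139999
(array([-205.9,  187.3,   -3. ]), np.float64(0.367))
(array([-206. ,  187.3,   45. ]), np.float64(0.367))
```

move_arm([
  [[-25,23,0,0.1],[-50,46,0,0.2],[-76,69,0,0.3],[-102,92,0,0.367],[-128,116,0,0.367],[-154,140,0,0.367],[-180,163,0,0.367],[-197,180,0,0.367],[-206,187,0,0.367],[-206,187,0,0.367],[-206,187,0,0.367],[-206,187,15,0.367],[-206,187,28,0.367],[-206,187,38,0.367],[-206,187,44,0.367],[-206,187,46,0.367],[-206,187,46,0.367],[-206,187,46,0.367]],
])

```text
t: 25.53
tool_pos: [0.5681, 0.0957, 0.1315]
orientation: [0.211, 3.134, 0.0]
force: [0.4, 0.4, -0.6]
opening: 0.063
grasp_force: 30.0
```

Run:
```python
from h import *
T,o=tool();print(T[:3,3].round(4),o['opening'],o['grasp_force'],o['force'])
f,P,c,M=cam('wrist')
for r in tan(f,P,.165,.19,(0,.7,-.4,.3),200):print(r)
print(go((.5665,.0965,.1287),-.134))
```

```text
[0.5681 0.0957 0.1315] 0.06304988607233075 29.999845325946808 [ 0.42479692  0.43964136 -0.61382743]
(array([259., 200.]), np.int32(15221), (array([545.5,  97.2]), array([74.3, 63.6]), np.float64(-0.134)), np.float64(0.1739))
(array([258., 309.]), np.int32(2898), (array([610.8,  88.6]), array([64. , 22.3]), np.float64(1.425)), np.float64(0.1741))
(array([1.8, 0.4, 3. ]), np.float64(-0.0))
```

move_arm([
  [[1.5,0.5,2.3,0],[1.5,0.5,2.3,0],[1.5,0.5,2.3,0]],
])

```text
t: 25.83
tool_pos: [0.5664, 0.0969, 0.1289]
orientation: [0.21, 3.134, 0.0]
force: [-0.6, 0.2, 0.9]
opening: 0.0632
grasp_force: 30.0
```

move_arm([
  [[0,0,0,0],[0,0,0,0],[0,0,0,0],[0,0,0,0],[0,0,0,0],[0,0,0,0],[0,0,-10,0],[0,0,-30,0],[0,0,-60,0],[0,0,-100,0],[0,0,-140,0],[0,0,-180,0],[0,0,-210,0],[0,0,-230,0],[0,0,-230,0],[0,0,-230,0],[0,0,-230,0]],
], jaw=1)

```text
t: 27.25
tool_pos: [0.566, 0.0967, 0.3584]
orientation: [-0.21, -3.134, 0.0]
force: [-0.6, 0.5, -1.1]
opening: 0.0919
grasp_force: 0.0
```

Run:
```python
from h import *
T,o=tool();print(T[:3,3].round(4))
f,P,c,M=cam('wrist');cv2.imwrite('pics/w6.png',f)
for r in tan(f,P,.13,.19,(0,.7,-.4,.3),200):print(r)
g=cv2.cvtColor(f,cv2.COLOR_BGR2GRAY)
m=(P[...,2]>.264)&(P[...,2]<.3)&(P[...,0]<.56);q=P[m];print('post',m.sum(),rect(q) if m.sum() else 0,q[:,2].max() if m.sum() else 0)
for n in('scene','side'):
    f,P,c,M=cam(n)
    m=(P[...,2]>.264)&(P[...,2]<.3)&(P[...,0]<.54)&(P[...,0]>.4)&(P[...,1]>.2)&(P[...,1]<.35);q=P[m];print(n,m.sum(),q.mean(0),q[:,2].max(),np.ptp(q,0))
```

```text
[0.566  0.0967 0.3584]
(array([259., 159.]), np.int32(4359), (array([565.3,  95.7]), array([117.1,  61.8]), np.float64(-0.133)), np.float64(0.1714))
post 702 (array([460. , 275.6]), array([15.7, 15.6]), np.float64(0.657)) 0.2918185343197398
scene 82 [0.46396317 0.281223   0.27879829] 0.2906829897890051 [0.07016408 0.0170509  0.02630958]
side 38 [0.455556   0.27519242 0.27896783] 0.29124643059711974 [0.01507686 0.01382429 0.02607492]
```

View pics/w6.png

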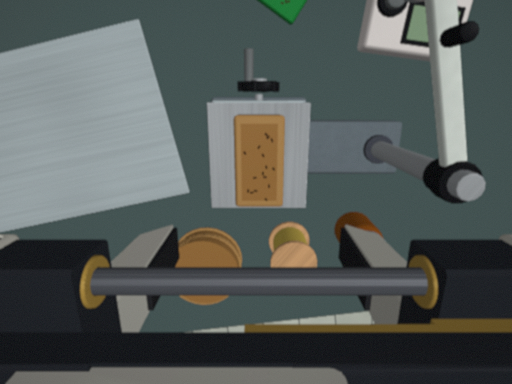

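```bash
python3 -c "
from h import *
T,o=tool();print(o['q'].round(2))
print(go((.460,.2756,.358),.127),go((.460,.2756,.231),.127))"
```

```text
[-0.69  0.28  0.59  1.44 -0.15  1.47  1.33]
(array([128.7, 163.2,  -0.2]), np.float64(-0.261)) (array([128.5, 163.3, 126.8]), np.float64(-0.261))
```

move_arm([
  [[40,50,0,-0.1],[80,100,0,-0.2],[110,140,0,-0.261],[128.5,163,0,-0.261],[128.5,163,0,-0.261],[128.5,163,0,-0.261],[128.5,163,0,-0.261],[128.5,163,40,-0.261],[128.5,163,70,-0.261],[128.5,163,95,-0.261],[128.5,163,115,-0.261],[128.5,163,124,-0.261],[128.5,163,127,-0.261],[128.5,163,127,-0.261],[128.5,163,127,-0.261]],
], jaw=1)

```text
t: 28.65
tool_pos: [0.4617, 0.2753, 0.2328]
orientation: [-0.198, 3.134, 0.001]
force: [-0.7, -0.8, 0.5]
opening: 0.0913
grasp_force: 0.0
```

move_arm([
  [[0,0,0,0],[0,0,0,0],[0,0,0,0],[0,0,0,0],[0,0,0,0],[0,0,0,0],[0,0,0,0],[0,0,0,0],[0,0,0,0],[0,0,0,0],[0,0,0,0],[0,0,0,0],[0,0,0,0],[0,0,0,0],[0,0,0,0],[0,0,0,0]],
], jaw=0)

```text
t: 29.98
tool_pos: [0.4607, 0.2756, 0.2317]
orientation: [0.2, -3.135, -0.0]
force: [0.2, 1.5, 0.3]
opening: 0.0152
grasp_force: 30.0
```

Run:
```python
from h import *
T,o=tool();print(o['q'].round(2),T[:3,3].round(4),o['opening'],o['grasp_force'],o['force'])
c=np.array([.5938,.2928]);p0=T[:2,3];v=p0-c;print(np.hypot(*v),np.degrees(np.arctan2(v[1],v[0])))
a0=np.arctan2(v[1],v[0]);tot=np.radians(-97.68)-a0
for k in range(1,17):
    t=tot*(1-np.cos(np.pi*k/16))/2;w=c+R.from_euler('z',t).as_matrix()[:2,:2]@v
    d=T[:3,:3].T@np.r_[w-p0,0]*1000;print([round(d[0],1),round(d[1],1),0,round(-t/2,2)],end=', ')
```

```text
[-0.96  0.26  0.41  1.75 -0.11  1.16  1.18] [0.4607 0.2756 0.2317] 0.015162130980400276 29.99998390674591 [0.20924708 1.49542744 0.32276626]
0.13418049154688855 -172.62165616323446
[np.float64(-0.0), np.float64(-1.7), 0, np.float64(-0.01)], [np.float64(-0.2), np.float64(-6.7), 0, np.float64(-0.02)], [np.float64(-0.8), np.float64(-14.8), 0, np.float64(-0.06)], [np.float64(-2.5), np.float64(-25.5), 0, np.float64(-0.1)], [np.float64(-5.7), np.float64(-38.4), 0, np.float64(-0.15)], [np.float64(-10.9), np.float64(-52.7), 0, np.float64(-0.2)], [np.float64(-18.3), np.float64(-67.4), 0, np.float64(-0.26)], [np.float64(-27.8), np.float64(-81.6), 0, np.float64(-0.33)], [np.float64(-39.1), np.float64(-94.5), 0, np.float64(-0.39)], [np.float64(-51.4), np.float64(-105.4), 0, np.float64(-0.45)], [np.float64(-63.8), np.float64(-114.1), 0, np.float64(-0.51)], [np.float64(-75.5), np.float64(-120.5), 0, np.float64(-0.56)], [np.float64(-85.5), np.float64(-124.8), 0, np.float64(-0.6)], [np.float64(-93.1), np.float64(-127.5), 0, np.float64(-0.63)], [np.float64(-97.9), np.float64(-129.0), 0, np.float64(-0.65)], [np.float64(-99.5), np.float64(-129.4), 0, np.float64(-0.65)],
```

move_arm([
  [[0,-2,0,-0.01],[0,-7,0,-0.02],[-1,-15,0,-0.06],[-2.5,-25.5,0,-0.1],[-6,-38,0,-0.15],[-11,-53,0,-0.2],[-18,-67,0,-0.26],[-28,-82,0,-0.33],[-39,-94.5,0,-0.39],[-51,-105,0,-0.45],[-64,-114,0,-0.51],[-75.5,-120.5,0,-0.56],[-85.5,-125,0,-0.6],[-93,-127.5,0,-0.63],[-98,-129,0,-0.65],[-100,-129.5,0,-0.65],[-101,-129.5,0,-0.65],[-101,-129.5,0,-0.65],[-101,-129.5,0,-0.65]],
])

```text
t: 31.57
tool_pos: [0.5731, 0.1584, 0.2317]
orientation: [1.188, -2.9, -0.003]
force: [-18.8, -4.1, 13.3]
opening: 0.0155
grasp_force: 30.0
```

Run:
```python
from h import *
T,o=tool();print(o['q'].round(2),T[:3,3].round(4),o['opening'],o['grasp_force'],o['force'])
```

```text
[-0.62  0.36  0.37  1.6  -0.14  1.21  2.12] [0.5731 0.1584 0.2317] 0.015509067431692392 30.024518966674805 [-18.81975512  -4.13817403  13.25520063]
```

move_arm([
  [[2,2,0,0],[2,2,0,0],[2,2,0,0]],
])

```text
t: 31.82
tool_pos: [0.5732, 0.1585, 0.2319]
orientation: [1.189, -2.905, 0.0]
force: [-7.0, -2.7, 5.4]
opening: 0.0152
grasp_force: 30.0
```

move_arm([
  [[0,0,0,0],[0,0,0,0],[0,0,0,0],[0,0,0,0],[0,0,0,0],[0,0,0,0],[0,0,-15,0],[0,0,-40,0],[0,0,-70,0],[0,0,-90,0],[0,0,-90,0],[0,0,-90,0]],
], jaw=1)

```text
t: 32.82
tool_pos: [0.5753, 0.1599, 0.3227]
orientation: [-1.189, 2.905, -0.0]
force: [0.3, 0.3, 0.2]
opening: 0.0892
grasp_force: 0.0
```

Run:
```python
from h import *
f,P,c,M=cam('scene');cv2.imwrite('pics/s7.png',cv2.resize(f[130:330,200:400],None,fx=3,fy=3))
g=P[(P[...,2]>.264)&(P[...,2]<.3)&(P[...,0]<.60)&(P[...,0]>.4)&(P[...,1]>.1)&(P[...,1]<.26)];print(len(g),g.mean(0))
T,o=tool();print(T[:3,3].round(4),o['force'],go((.432,.10,.322),-.134),go((.432,.10,.2),-.134))
```

```text
76 [0.58039839 0.16305319 0.2793851 ]
[0.5746 0.1599 0.3215] [-0.38845682 -0.03340539 -1.16330736] (array([143.6,  57.3,  -0.5]), np.float64(0.911)) (array([143.6,  57.3, 121.5]), np.float64(0.911))
```

View pics/s7.png

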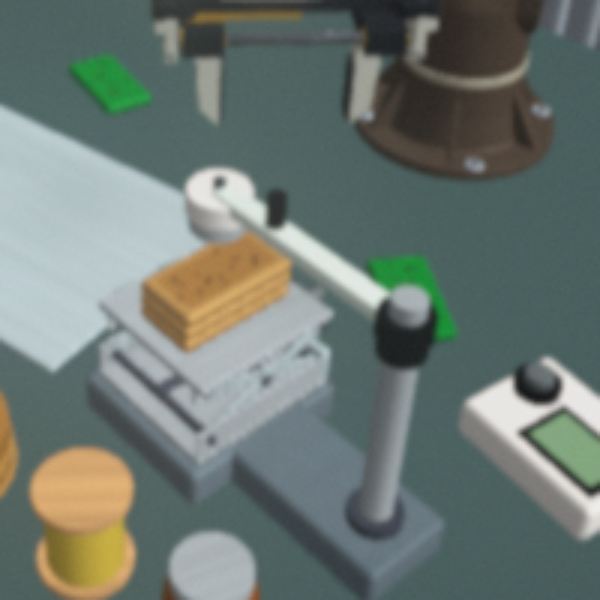

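The arm is home over a square pile of three. Next is the knob.

move_arm([
  [[30,12,0,0.12],[60,24,0,0.24],[90,36,0,0.36],[120,48,0,0.48],[143.5,57,0,0.6],[143.5,57,0,0.72],[143.5,57,0,0.84],[143.5,57,0,0.911],[143.5,57,30,0.911],[143.5,57,70,0.911],[143.5,57,100,0.911],[143.5,57,120,0.911],[143.5,57,120,0.911],[143.5,57,120,0.911]],
], jaw=0.5)

```text
t: 34.03
tool_pos: [0.4311, 0.0993, 0.2008]
orientation: [-0.21, -3.132, 0.003]
force: [0.5, -0.0, 1.2]
opening: 0.0458
grasp_force: 0.0
```

Run:
```python
from h import *
T,o=tool();print(T[:3,3].round(4),o['opening'])
f,P,c,M=cam('wrist');cv2.imwrite('pics/w8.png',f)
m=(P[...,0]>.395)&(P[...,0]<.445)&(P[...,1]>.04)&(P[...,1]<.2)&(P[...,2]>.03)&(P[...,2]<.1);q=P[m];print('handle',m.sum(),rect(q),q.mean(0).round(4),np.percentile(q[:,2],[5,50,90,98]))
g=cv2.cvtColor(f,cv2.COLOR_BGR2GRAY)
m=(P[...,0]>.445)&(P[...,0]<.475)&(P[...,1]>.04)&(P[...,1]<.2)&(P[...,2]>.03)&(P[...,2]<.1)&(g<70);q=P[m];print('disc',m.sum(),rect(q),q[:,2].max())
```

```text
[0.4311 0.0993 0.2008] 0.04579821001679468
handle 341 (array([429.3,  97.7]), array([32.3, 12.9]), np.float64(-0.13)) [0.4283 0.0978 0.0551] [0.05211592 0.05541704 0.05700392 0.05775464]
disc 961 (array([468. , 107.7]), array([62.7, 15.6]), np.float64(1.439)) 0.09870135786734785
```

View pics/w8.png

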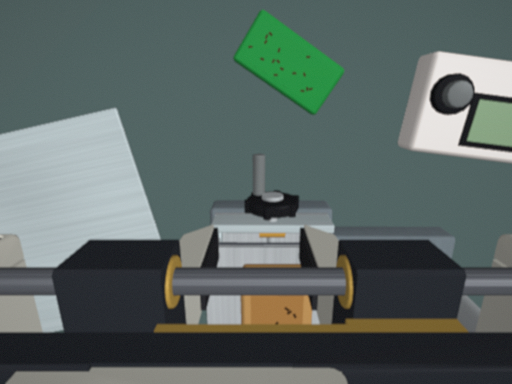

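Run:
```python
from h import *
print(go((.4323,.0986,.001),-.134),tool()[0].round(4))
t0=224.4
for d in range(18,361,18):
    a,b=np.radians(t0+d),np.radians(t0);print([0,round(22*(np.cos(a)-np.cos(b)),1),round(-22*(np.sin(a)-np.sin(b)),1),0],end=', ')
```

```text
(array([-2.00e-01, -1.00e+00,  2.01e+02]), np.float64(0.0)) [[-9.910e-01  1.336e-01 -5.000e-04  4.323e-01]
 [ 1.336e-01  9.910e-01 -5.000e-04  9.970e-02]
 [ 4.000e-04 -6.000e-04 -1.000e+00  2.020e-01]
 [ 0.000e+00  0.000e+00  0.000e+00  1.000e+00]]
[0, np.float64(5.5), np.float64(4.1), 0], [0, np.float64(12.0), np.float64(6.3), 0], [0, np.float64(18.9), np.float64(6.4), 0], [0, np.float64(25.5), np.float64(4.3), 0], [0, np.float64(31.1), np.float64(0.3), 0], [0, np.float64(35.2), np.float64(-5.2), 0], [0, np.float64(37.4), np.float64(-11.7), 0], [0, np.float64(37.5), np.float64(-18.6), 0], [0, np.float64(35.4), np.float64(-25.2), 0], [0, np.float64(31.4), np.float64(-30.8), 0], [0, np.float64(25.9), np.float64(-34.9), 0], [0, np.float64(19.4), np.float64(-37.1), 0], [0, np.float64(12.5), np.float64(-37.2), 0], [0, np.float64(5.9), np.float64(-35.1), 0], [0, np.float64(0.3), np.float64(-31.1), 0], [0, np.float64(-3.8), np.float64(-25.6), 0], [0, np.float64(-6.0), np.float64(-19.1), 0], [0, np.float64(-6.0), np.float64(-12.2), 0], [0, np.float64(-4.0), np.float64(-5.6), 0], [0, np.float64(-0.0), np.float64(-0.0), 0],
```

move_arm([
  [[0,-1,35,0],[0,-1,70,0],[0,-1,105,0],[0,-1,135,0],[0,-1,160,0],[0,-1,180,0],[0,-1,192,0],[0,-1,199,0],[0,-1,201,0],[0,-1,201,0],[0,-1,201,0]],
], jaw=0.5)

```text
t: 35.0
tool_pos: [0.4332, 0.0993, 0.0017]
orientation: [0.21, 3.133, 0.002]
force: [0.2, 0.6, 0.5]
opening: 0.0462
grasp_force: 0.0
```

move_arm([
  [[0,0,0,0],[0,0,0,0],[0,0,0,0],[0,0,0,0],[0,0,0,0],[0,0,0,0],[0,0,0,0],[0,0,0,0],[0,0,0,0]],
], jaw=0)

```text
t: 35.75
tool_pos: [0.4323, 0.0989, 0.0008]
orientation: [0.21, 3.134, 0.0]
force: [0.4, 0.1, 2.7]
opening: 0.0142
grasp_force: 30.0
```

Handle gripped (14 mm opening, 30 N). First full turn.

move_arm([
  [[0,5.5,4.1,0],[0,12,6.3,0],[0,18.9,6.4,0],[0,25.5,4.3,0],[0,31.1,0.3,0],[0,35.2,-5.2,0],[0,37.4,-11.7,0],[0,37.5,-18.6,0],[0,35.4,-25.2,0],[0,31.4,-30.8,0],[0,25.9,-34.9,0],[0,19.4,-37.1,0],[0,12.5,-37.2,0],[0,5.9,-35.1,0],[0,0.3,-31.1,0],[0,-3.8,-25.6,0],[0,-6,-19.1,0],[0,-6,-12.2,0],[0,-4,-5.6,0],[0,0,0,0]],
])

```text
t: 37.42
tool_pos: [0.4322, 0.0983, 0.0013]
orientation: [0.212, 3.134, 0.002]
force: [-0.6, 0.2, 8.6]
opening: 0.0142
grasp_force: 30.0
```

```bash
cat >> h.py <<'E'
def pile():
    for n in('side','scene'):
        f,P,c,M=cam(n)
        h=cv2.cvtColor(f,cv2.COLOR_BGR2HSV)
        m=(h[...,0]>5)&(h[...,0]<25)&(h[...,1]>90)&(abs(P[...,0]-.567)<.09)&(abs(P[...,1]-.095)<.09)&(P[...,2]>.12)
        z=P[m][:,2];print(n,m.sum(),np.percentile(z,[50,80,90,95,98]).round(4))
        cv2.imwrite(f'pics/last_{n}.png',f)
E
python3 - <<'E'
from h import *
T,o=tool();print(T[:3,3].round(4),o['opening'],o['grasp_force'],o['force'])
pile()
E
```

```text
[0.4322 0.0983 0.0013] 0.014206175562436774 30.000933408737183 [-0.62724484  0.16874702  8.64434767]
side 578 [0.1779 0.1832 0.184  0.1846 0.1851]
scene 1064 [0.1805 0.1825 0.1832 0.1837 0.1843]
```

move_arm([
  [[0,5.5,4.1,0],[0,12,6.3,0],[0,18.9,6.4,0],[0,25.5,4.3,0],[0,31.1,0.3,0],[0,35.2,-5.2,0],[0,37.4,-11.7,0],[0,37.5,-18.6,0],[0,35.4,-25.2,0],[0,31.4,-30.8,0],[0,25.9,-34.9,0],[0,19.4,-37.1,0],[0,12.5,-37.2,0],[0,5.9,-35.1,0],[0,0.3,-31.1,0],[0,-3.8,-25.6,0],[0,-6,-19.1,0],[0,-6,-12.2,0],[0,-4,-5.6,0],[0,0,0,0]],
])

```text
t: 39.18
tool_pos: [0.4322, 0.0982, 0.0013]
orientation: [0.212, 3.134, 0.002]
force: [-1.3, -1.6, 8.8]
opening: 0.0137
grasp_force: 30.0
```

move_arm([
  [[0,5.5,4.1,0],[0,12,6.3,0],[0,18.9,6.4,0],[0,25.5,4.3,0],[0,31.1,0.3,0],[0,35.2,-5.2,0],[0,37.4,-11.7,0],[0,37.5,-18.6,0],[0,35.4,-25.2,0],[0,31.4,-30.8,0],[0,25.9,-34.9,0],[0,19.4,-37.1,0],[0,12.5,-37.2,0],[0,5.9,-35.1,0],[0,0.3,-31.1,0],[0,-3.8,-25.6,0],[0,-6,-19.1,0],[0,-6,-12.2,0],[0,-4,-5.6,0],[0,0,0,0]],
])

```text
t: 40.85
tool_pos: [0.4322, 0.0983, 0.0013]
orientation: [0.212, 3.134, 0.001]
force: [-0.4, -1.6, 8.1]
opening: 0.0138
grasp_force: 30.0
```

```bash
cat >> h.py <<'E'
def pin():
    for n in('side','scene'):
        f,P,c,M=cam(n)
        m=(abs(P[...,0]-.567)<.05)&(abs(P[...,1]-.095)<.05)&(P[...,2]>.24)&(P[...,2]<.3)
        z=P[m][:,2];print(n,'pin/housing',m.sum(),np.sort(z)[-8:].round(4),np.percentile(z,[30,50,70]).round(4))
E
python3 - <<'E'
from h import *
T,o=tool();print(T[:3,3].round(4),o['opening'],o['grasp_force'],o['force'])
pile();pin()
a=cv2.imread('pics/last_side.png')[140:230,190:300];b=cv2.imread('pics/last_scene.png')[170:290,210:330]
cv2.imwrite('pics/k3.png',np.hstack([cv2.resize(a,(400,327)),cv2.resize(b,(327,327))]))
E
```

```text
[0.4322 0.0983 0.0013] 0.013818843146606818 30.00110149383545 [-0.37377096 -1.60502922  8.05768047]
side 550 [0.1985 0.2068 0.2076 0.2084 0.2088]
scene 845 [0.2029 0.2063 0.207  0.2076 0.2081]
side pin/housing 184 [0.2619 0.2627 0.2629 0.2644 0.2655 0.2656 0.2671 0.2676] [0.2517 0.2566 0.2582]
scene pin/housing 398 [0.2646 0.2647 0.2648 0.265  0.2651 0.266  0.2666 0.2672] [0.2551 0.2567 0.2584]
```

View pics/k3.png

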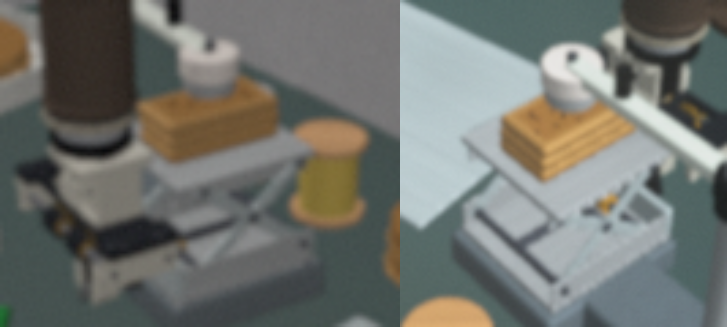

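Run:
```python
import numpy as np
t0=224.4
for d in range(21,421,21):
    a,b=np.radians(t0+d),np.radians(t0);print([0,float(round(22*(np.cos(a)-np.cos(b)),1)),float(round(-22*(np.sin(a)-np.sin(b)),1)),0],end=', ')
```

```text
[0, 6.6, 4.6, 0], [0, 14.3, 6.6, 0], [0, 22.3, 5.6, 0], [0, 29.4, 1.8, 0], [0, 34.7, -4.2, 0], [0, 37.4, -11.7, 0], [0, 37.3, -19.7, 0], [0, 34.3, -27.2, 0], [0, 28.8, -33.1, 0], [0, 21.6, -36.6, 0], [0, 13.6, -37.3, 0], [0, 5.9, -35.1, 0], [0, -0.5, -30.3, 0], [0, -4.7, -23.5, 0], [0, -6.3, -15.6, 0], [0, -4.9, -7.7, 0], [0, -0.8, -0.8, 0], [0, 5.5, 4.1, 0], [0, 13.2, 6.5, 0], [0, 21.2, 5.9, 0],
```

move_arm([
  [[0,6.6,4.6,0],[0,14.3,6.6,0],[0,22.3,5.6,0],[0,29.4,1.8,0],[0,34.7,-4.2,0],[0,37.4,-11.7,0],[0,37.3,-19.7,0],[0,34.3,-27.2,0],[0,28.8,-33.1,0],[0,21.6,-36.6,0],[0,13.6,-37.3,0],[0,5.9,-35.1,0],[0,-0.5,-30.3,0],[0,-4.7,-23.5,0],[0,-6.3,-15.6,0],[0,-4.9,-7.7,0],[0,-0.8,-0.8,0],[0,5.5,4.1,0],[0,5.5,4.1,0],[0,5.5,4.1,0]],
])

```text
t: 42.72
tool_pos: [0.433, 0.1045, -0.0031]
orientation: [0.21, 3.134, 0.001]
force: [2.3, 2.0, -5.1]
opening: 0.0142
grasp_force: 30.0
```

Run:
```python
from h import *
T,o=tool();print(T[:3,3].round(4),o['opening'],o['grasp_force'],o['force'])
pile();pin();pin()
```

```text
[ 0.433   0.1045 -0.0031] 0.014194702471234933 29.99857932329178 [ 2.3283356   2.04877045 -5.14809845]
side 509 [0.2079 0.2191 0.2201 0.2207 0.2215]
scene 749 [0.2136 0.2187 0.2196 0.2201 0.2208]
side pin/housing 188 [0.2627 0.2632 0.2634 0.2655 0.266  0.2669 0.2691 0.2691] [0.2519 0.2564 0.2584]
scene pin/housing 394 [0.2655 0.2662 0.2665 0.2668 0.2669 0.2674 0.2676 0.2678] [0.2553 0.2566 0.2583]
side pin/housing 186 [0.2626 0.2635 0.265  0.2651 0.2654 0.2668 0.2671 0.2677] [0.2518 0.2566 0.2581]
scene pin/housing 388 [0.2654 0.2661 0.2664 0.2666 0.2668 0.2668 0.2677 0.2678] [0.2552 0.2568 0.2582]
```

move_arm([
  [[0,3.1,1.3,0],[0,6.5,2.2,0],[0,10,2.5,0],[0,13.4,2.3,0],[0,13.4,2.3,0],[0,13.4,2.3,0]],
])

```text
t: 43.52
tool_pos: [0.4347, 0.1169, -0.0056]
orientation: [0.211, 3.134, -0.001]
force: [0.5, -4.4, 2.8]
opening: 0.0145
grasp_force: 30.0
```

Run:
```python
from h import *
T,o=tool();print(T[:3,3].round(4),o['force'])
pile();pin()
```

```text
[ 0.4347  0.1169 -0.0056] [ 0.47308156 -4.38177159  2.82970486]
side 506 [0.2088 0.2201 0.2214 0.222  0.2228]
scene 757 [0.215  0.22   0.2207 0.2212 0.2219]
side pin/housing 184 [0.2646 0.2649 0.2662 0.2676 0.2681 0.2682 0.2685 0.2687] [0.2532 0.2566 0.2584]
scene pin/housing 395 [0.2683 0.2684 0.2685 0.2686 0.2687 0.2688 0.2691 0.2698] [0.2552 0.2565 0.2583]
```

move_arm([
  [[0,0,0,0],[0,0,0,0],[0,0,0,0],[0,0,0,0],[0,0,0,0],[0,0,-15,0],[0,0,-45,0],[0,0,-80,0],[20,0,-120,0],[40,0,-160,0],[40,0,-190,0],[40,0,-200,0],[40,0,-200,0],[40,0,-200,0]],
], jaw=0.5)

```text
t: 44.88
tool_pos: [0.3951, 0.1234, 0.1946]
orientation: [0.209, 3.134, 0.002]
force: [0.2, 0.3, -0.6]
opening: 0.0462
grasp_force: 0.0
```

Run:
```python
from h import *
T,o=tool();print(T[:3,3].round(4),o['force'],o['opening'])
pile();pin()
a=cv2.imread('pics/last_side.png')[130:230,190:300];b=cv2.imread('pics/last_scene.png')[170:290,210:330]
cv2.imwrite('pics/k5.png',np.hstack([cv2.resize(a,(400,363)),cv2.resize(b,(363,363))]))
f,P,c,M=cam('wrist');cv2.imwrite('pics/w9.png',f)
g=cv2.cvtColor(f,cv2.COLOR_BGR2GRAY)
m=(P[...,2]>.0445)&(P[...,2]<.09)&(P[...,0]<.46)&(P[...,1]>.2)&(P[...,1]<.42)
q=P[m];print('button',m.sum(),rect(q) if m.sum() else 0,q[:,2].max() if m.sum() else 0)
m&=P[...,2]>.055;q=P[m];print('cap',m.sum(),rect(q) if m.sum() else 0,np.median(q[:,2]) if m.sum() else 0)
```

```text
[0.3951 0.1234 0.1946] [ 0.23917799  0.28576375 -0.56579979] 0.046176591422560066
side 501 [0.2093 0.2201 0.2212 0.2218 0.2222]
scene 753 [0.2148 0.2198 0.2206 0.2213 0.222 ]
side pin/housing 183 [0.2629 0.2642 0.2666 0.2672 0.2682 0.2688 0.269  0.2698] [0.2522 0.2566 0.2584]
scene pin/housing 393 [0.2668 0.2668 0.267  0.267  0.2682 0.2683 0.2684 0.2687] [0.2552 0.2566 0.2585]
button 1346 (array([400.1, 355.2]), array([131.7,  43.2]), np.float64(1.008)) 0.06358462668160353
cap 583 (array([376.5, 317.9]), array([27.3, 27.2]), np.float64(0.655)) 0.061431994541995605
```

View pics/k5.png

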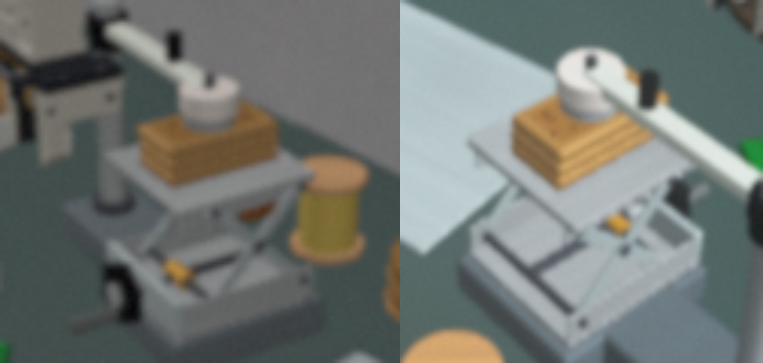

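Pile top and pin both show about 2–2.5 mm of push, with the crackers still square. The button cap is at (0.3765, 0.318, 0.0614), 27 mm across, as described.

```bash
python3 -c "
from h import *
print(go((.3765,.3185,.195),.1),go((.3765,.3185,.034),.1))"
```

```text
(array([ 44.1, 191.9,  -2.1]), np.float64(-0.234)) (array([ 43.8, 192.2, 158.9]), np.float64(-0.234))
```

move_arm([
  [[8,38,0,-0.1],[16,76,0,-0.2],[26,114,0,-0.234],[35,152,0,-0.234],[44,180,0,-0.234],[44,192,0,-0.234],[44,192,0,-0.234],[44,192,40,-0.234],[44,192,80,-0.234],[44,192,115,-0.234],[44,192,140,-0.234],[44,192,154,-0.234],[44,192,159,-0.234],[44,192,159,-0.234],[44,192,159,-0.234]],
], jaw=0)

```text
t: 46.38
tool_pos: [0.3778, 0.3183, 0.0358]
orientation: [-0.155, 3.137, -0.0]
force: [-0.1, 0.5, 1.2]
opening: 0.0003
grasp_force: 0.0
```

move_arm([
  [[0,0,3,0],[0,0,6,0],[0,0,9,0],[0,0,11,0],[0,0,12,0],[0,0,12,0],[0,0,12,0]],
])

```text
t: 46.97
tool_pos: [0.3771, 0.3191, 0.0234]
orientation: [-0.157, 3.138, 0.0]
force: [0.3, -0.5, 0.5]
opening: 0.0005
grasp_force: 0.0
```

move_arm([
  [[0,0,2,0],[0,0,4,0],[0,0,4,0],[0,0,4,0]],
])

```text
t: 47.3
tool_pos: [0.3772, 0.3192, 0.0194]
orientation: [-0.157, 3.137, 0.0]
force: [-0.7, 0.0, 3.5]
opening: 0.0005
grasp_force: 1.7
```

move_arm([
  [[0,0,1.5,0],[0,0,3,0],[0,0,3,0],[0,0,3,0]],
])

```text
t: 47.63
tool_pos: [0.3773, 0.3192, 0.0169]
orientation: [-0.157, 3.137, 0.001]
force: [-3.5, -2.3, 14.5]
opening: 0.0004
grasp_force: 7.1
```

Fully down at 14.5 N. Retracting and checking.

move_arm([
  [[0,0,0,0],[0,0,0,0],[0,0,-10,0],[0,0,-30,0],[0,0,-70,0],[0,0,-110,0],[0,0,-130,0],[0,0,-130,0],[0,0,-130,0]],
])

```text
t: 48.38
tool_pos: [0.3775, 0.3197, 0.1475]
orientation: [-0.157, 3.136, 0.003]
force: [0.6, 0.3, -1.0]
opening: 0.0004
grasp_force: 0.0
```

Run:
```python
from h import *
pile();pin()
f,P,c,M=cam('wrist')
m=(P[...,2]>.055)&(P[...,2]<.09)&(P[...,0]<.46)&(P[...,1]>.2)&(P[...,1]<.42);print(np.median(P[m][:,2]))
f,P,c,M=cam('scene')
for r in tan(f,P,.2,.24,(.4,.7,0,.2),60):print(r)
print(job_done())
```

```text
side 508 [0.2086 0.2202 0.2212 0.2219 0.2225]
scene 750 [0.2152 0.22   0.2207 0.2213 0.2218]
side pin/housing 184 [0.2636 0.2637 0.2661 0.2681 0.2685 0.2688 0.2695 0.2698] [0.2523 0.2566 0.2583]
scene pin/housing 397 [0.2672 0.2676 0.2682 0.2685 0.2686 0.2687 0.2688 0.2694] [0.255  0.2568 0.258 ]
0.06164436923410366
(array([265., 214.]), np.int32(552), (array([586.9,  97.3]), array([88.6, 64.5]), np.float64(-0.117)), np.float64(0.2148))
the job is handed in; nothing more can be done
None
```

Job handed in at about 48 s, no verdict returned: all three crackers are stacked square on the platform, the arm is home with the sensor pushed up about 2–2.5 mm, and the button was pressed fully and is out again.

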